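Clear the standing jar and shut the spice box

ROBOT

A 6-joint arm with a two-finger parallel gripper is mounted at the origin on a cart in front of the work surface, level with it; the furniture and walls round the work are solid. World frame = base frame: x ahead of the robot, y to its left, z up, the work surface at z = 0. Lengths are in m, angles in rad, forces in N, time in s.
With the tool pointing down it reaches from about 0.35 to 0.975 m from the base axis. Payload 7.1 kg.
Tool frame: the origin (TCP) lies midway between the tips of the shut fingers; the grasp point (between the pads) lies 19 mm behind it (arm.grip_depth is the distance from the TCP to the grasp point, in m); z points along the fingers, y is the line along which they close (so a half turn about z gives the same grasp; the last joint's range is limited). The gripper opens to 88 mm and grips with 3 to 60 N. Pads are 20 mm wide; open, the fingers measure 115 mm over their backs; the gripper's body (75 mm by 178 mm) begins 61 mm behind the grasp point.
Start: joints at [1.172, 0.423, 1.63, -0, 1.089, -0.019], TCP at [0.232, 0.58, 0.223] pointing down, gripper open.
Joint ranges: [-3, 3], [-0.9, 2.11], [0.09, 2.58], [-1.31, 4.45], [0.11, 2.69], [-2.54, 2.54]. Speed limits (rad/s): [2.39, 2.39, 3.01, 3.14, 3.14, 3.14].

INTERFACE

Orientations are given as a rotation vector (axis times angle).
In Python, from cell import arm gives the robot as it stands.
- The arm moves only by the shell command python3 -m inch 'ROWS'. ROWS is JSON, a list of rows, each a list of 3 entries, a list of its own where there are three numbers: the turn, a rotation vector about the tool's x, y, z in degrees, then the shift along the tool's x, y, z in mm, then the opening in per cent of the stroke, from 0 (shut) to 100 (fully open). A call has 1 to 8 rows; each row is the pose to reach, as a shift and turn from the pose commanded when the call began, along the tool's axes at that moment; what a row does not reach only later rows make up. A row lasts 1/8 s, in which the tool goes at most 62.5 mm and 10.7 degrees, less where a joint would pass 70% of its speed; a pose out of reach is approached as far as the arm can. A call with a gripper value outside its range is refused whole. The fingers move at their own pace and stop on an object; the grip force is fixed at half the most. Time passes only in rows, so rows that repeat a pose let the fingers close. It gives the time, the measured TCP pose, the force, the opening and the grip force at its end, in the units of the state.
- arm.get_state(): the state, without advancing time (a new reading comes with each control period).
- arm.grab_frame(name): name is "scene" or "top" or "wrist"; returns a dict with "color" (480x640x3 uint8, red, green, blue), "range_z" (480x640 float32, m along the optical axis (not along the pixel's ray), 0 where there is no reading), "vertical_fov" (degrees; the focal length in pixels is half the picture's height over the tangent of half this angle, whatever the lens; pixels are square), "cx", "cy" (the principal point, pixels), "distortion" ([k1, k2, p1, p2, k3] as OpenCV has them; the pictures are not rectified), "origin" and "rotation" of the camera in the world; the wrist camera has in their place "mount" (4x4, takes a point from camera to tool coordinates, whose origin is the TCP and whose axes are the flange's). Camera axes: x right, y up, looking along -z (the intrinsics and any distortion apply to the point x, -y, -z); pixel columns grow to the right and rows downward; lengths in m; the calibration is good to about 2 mm. A picture is of the moment at which its call begins: read the wrist's pose just before it.
- arm.job_done(): hands the job in; it is judged then, once.
The state is a dict: "time_s": time; "joint_positions": joint angles; "joint_velocities": joint speeds; "joint_efforts": joint torques, N m; "eef_pos": TCP position; "tool_rot": TCP orientation; "force": force on the tool from outside, world axes, zero at the start; "moment": the same for the moment, N m; "gripper_width": opening from 0.0 (shut) to 1.0 (fully open); "grip_force": force on a finger pad.
Only numpy, scipy, OpenCV 4.12 (cv2) and the standard library are available. Lean on these libraries where they do the work, as an engineer would, in place of code of your own. Each camera call takes 0.05 s, during which the arm holds its last target. There are 200 camera calls.

TASK

The sliding lid of the wooden spice box will not shut because a glass jar was left standing upright inside it. Lift that jar out, put it down on the worktop and let go of it, then take it again across its body and lay it flat in the free lane of the box beside the jar that already lies there, and slide the lid fully home. The jars are glass: set them down rather than dropping or toppling them, and leave the other things on the worktop where they stand.

Things in the scene. Friction and masses are not known exactly. Their poses are not given: they have to be found in the camera images.
- spice_box: Light wood box, fixed: outside 168 (its x) x 196 (its y) x 73 high, walls 8, floor 6, inside 152 x 180, 54 deep under the lid. Origin: centre of its underside; y along the lid's slide towards the closed end, z up. A floor strip 14 high, 5 wide at x = +21.5 parts a narrow lane for one jar (x 24 to 76) from the wide free lane (x -76 to 19). The -y end wall is only 60 high.
- lid (a joint): Flat wooden sliding lid, 7 thick, upper face 67.5 above the worktop. Metres: 0 = fully shut, grows as it is drawn out over the box's -y end, 0.165 = all the way out. Out by s, it overhangs the -y end by s and covers the inside only from y = -90 mm to y = 94 mm - s. It slides with about 2 N.
- lid_pull (a point): Centre of the wooden pull batten on the lid near its outer (-y) end: 80 long (box x), 14 thick (box y), 24 high; this point is 79.5 above the worktop, the batten's top 91.5. It moves with the lid.
- standing_jar: Round glass spice jar, black screw cap, dark yellow contents, 49 diameter, 124 high (cap: the top 20), about 0.2 kg. Stands upright in the box's free lane at the start and sticks up 57 above the walls. Origin at the centre of its base; its z runs from base to cap.
- lying_jar: Like jar with a black cap and dark grey contents, 49 diameter, 124 long, already lying in the narrow lane of the box along the box's y. Origin at the centre of its base; its z runs from base to cap.
- mug: Cream mug with yellow stripes, 86 diameter, 101 high with a handle, behind the work on the right. Origin at the centre of its underside. A bystander.
- sugar_jar: Low glass jar with a wooden lid, 59 diameter, 78 high, behind the box. Origin at the centre of its base. A bystander.
- salt_shaker: Salt shaker with a steel top, 44 diameter, 90 high, behind the box. Origin at the centre of its base. A bystander.

How it is judged:
By the outcome, as a careful person would: the job done as asked, in the order asked, and still so for the second after the job is handed in, with the robot touching nothing.
It also fails if it takes over 64 s, if anything falls off the work surface, if the arm or the gripper's body presses on something with over 40 N, if the wrist force passes 120 N, or if a joint passes its speed limit or range.

## Working session

There is one attempt and no reset: what is moved stays moved. The work goes in short steps, Python scripts to look and compute and a shell command to move; the robot and the scene stay as the last step left them, time stands still between calls to the robot, and variables do not carry over. Pictures are saved under pics/ and viewed, at most 10 in all, crops included, and the job is handed in when it is done.

```bash
ls; mkdir -p pics; cat > h.py <<'E'
import numpy as np, cv2
from scipy.spatial.transform import Rotation as R
from cell import arm
def grab(n):
    s=arm.get_state(); f=arm.grab_frame(n)
    if n=="wrist":
        T=np.eye(4); T[:3,:3]=R.from_rotvec(s["tool_rot"]).as_matrix(); T[:3,3]=s["eef_pos"]
        M=T@np.array(f["mount"]); f["rotation"]=M[:3,:3]; f["origin"]=M[:3,3]
    return f
def cloud(f):
    h,w=f["range_z"].shape; F=h/2/np.tan(np.radians(f["vertical_fov"])/2)
    K=np.array([[F,0,f["cx"]],[0,F,f["cy"]],[0,0,1]]); u,v=np.meshgrid(np.arange(w),np.arange(h))
    p=cv2.undistortPoints(np.stack([u,v],-1).reshape(-1,1,2).astype(float),K,np.array(f["distortion"],float)).reshape(h,w,2)
    z=f["range_z"]; c=np.stack([p[...,0]*z,-p[...,1]*z,-z],-1)
    P=c@np.array(f["rotation"]).T+np.array(f["origin"]); P[z<=0]=np.nan
    return P
def save(f,n): cv2.imwrite("pics/"+n,f["color"][...,::-1])
E
python3 - <<'E'
from h import *
s=arm.get_state(); print(s["eef_pos"],s["tool_rot"],s["time_s"],arm.grip_depth)
print(R.from_rotvec(s["tool_rot"]).as_matrix().round(3))
for n in ("scene","top"):
    f=grab(n); save(f,n+"0.png"); np.save(n+"0.npy",cloud(f)); print(n,f["origin"])
E
```

```text
pics
[0.2314808  0.57993886 0.22189221] [-5.92987740e-01 -3.08481064e+00  2.39647486e-03] 0.0 0.0187
[[-0.929  0.371 -0.001]
 [ 0.371  0.929 -0.001]
 [ 0.    -0.002 -1.   ]]Traceback (most recent call last):
  File "<stdin>", line 5, in <module>
  File "h.py", line 15, in cloud
    P=c@np.array(f["rotation"]).T+np.array(f["origin"]); P[z<=0]=np.nan
      ~~~~~~~~~~~~~~~~~~~~~~~~~~~^~~~~~~~~~~~~~~~~~~~~~
ValueError: operands could not be broadcast together with shapes (480,640) (3,)
```

```bash
sed -i 's/    P=c@np.array(f\["rotation"\]).T/    Rm=np.array(f["rotation"]); Rm=R.from_rotvec(Rm).as_matrix() if Rm.ndim==1 else Rm\n    P=c@Rm.T/' h.py
python3 - <<'E'
from h import *
for n in ("scene","top"):
    f=grab(n); save(f,n+"0.png"); P=cloud(f);np.save(n+"0.npy",P); print(n,f["origin"],f["rotation"], np.nanmedian(P[...,2]))
E
```

```text
scene [ 0.00643501 -0.49500226  0.55206527] [ 0.90600729 -0.4966584  -0.88391737] 0.011562674325862665
top [ 0.46777332 -0.09203065  0.9704271 ] [ 0.15346524 -0.11227715 -1.5896622 ] 0.0013982972688588724
```

View pics/top0.png

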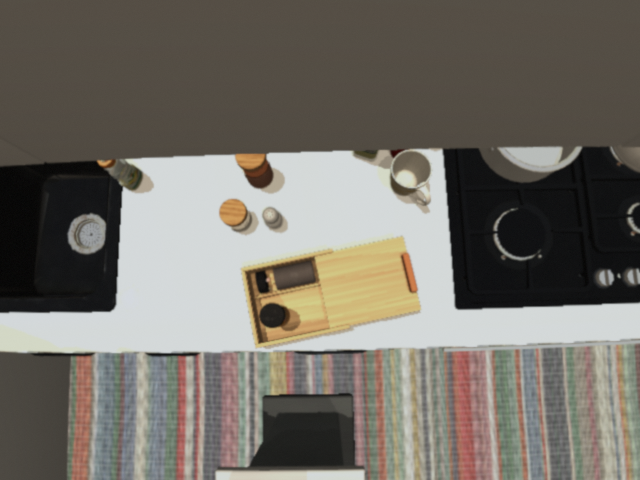

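View pics/scene0.png

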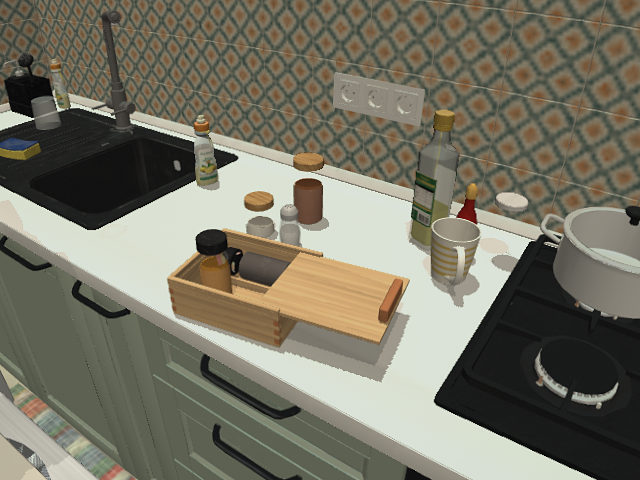

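The top view shows the box at about columns 243–420, rows 238–348. The standing cap is at (273,316), the lying jar at (290,276) and the pull at (409,272). The free lane faces the robot. Mug, sugar jar and salt shaker are behind the box.

```bash
python3 - <<'E'
from h import *
P=np.load("top0.npy"); Q=np.load("scene0.npy")
f=cv2.imread("pics/top0.png")
def roi(P,u0,u1,v0,v1): return P[v0:v1,u0:u1].reshape(-1,3)
A=roi(P,235,430,230,355)
def rect(m,name):
    p=A[m]; r=cv2.minAreaRect((p[:,:2]*1000).astype(np.float32)); print(name,len(p),r, np.median(p[:,2]))
    return r
z=A[:,2]
rect((z>.060)&(z<.078),"lid+rim")
u,v=np.meshgrid(np.arange(235,430),np.arange(230,355)); u=u.ravel()
rect((z>.062)&(z<.072)&(u>330),"lid")
r=rect((z>.083)&(u>380),"pull")
p=A[(z>.115)&(u<330)]; print("cap",len(p),p.mean(0),p.min(0),p.max(0)); print(cv2.minEnclosingCircle((p[:,:2]*1000).astype(np.float32)))
B=roi(Q,160,420,220,350); zb=B[:,2]; p=B[(zb>.115)]; print("scene cap",len(p),np.median(p,0),p.min(0),p.max(0))
# corner pixel coordinates
for uv in [(244,264),(258,346),(331,251),(322,300),(406,239),(418,307),(409,272),(235,212),(272,218),(410,172),(290,276),(265,276),(318,270)]:
    print(uv,P[uv[1],uv[0]].round(4))
# worktop extents free
W=P[:,:,2]; ok=(abs(W)<.008); 
for vv in (320,335,345,348,352): print(vv,P[vv,180].round(3))
E
```

```text
lid+rim 7732 ((525.7808227539062, -98.49415588378906), (168.52398681640625, 348.0752258300781), 10.660406112670898) 0.06676146794364884
lid 5989 ((538.6322631835938, -177.83062744140625), (165.78871154785156, 189.25918579101562), 9.621121406555176) 0.06648081323063526
pull 284 ((556.1494750976562, -259.322021484375), (77.75607299804688, 14.554329872131348), 10.995499610900879) 0.09025379161053237
cap 521 [0.47640632 0.01437783 0.12902365] [ 0.45288548 -0.00874049  0.11560113] [0.50069    0.03920226 0.13340915]
((476.5694274902344, 15.115697860717773), 24.46966552734375)
scene cap 641 [0.470539   0.01141746 0.13009695] [ 0.45216072 -0.00604319  0.11504131] [0.49980011 0.04194304 0.13307759]
(244, 264) [ 0.5921  0.0934 -0.0013]
(258, 346) [0.4144 0.0506 0.0699]
(331, 251) [ 0.6056 -0.1025  0.0722]
(322, 300) [ 0.5075 -0.0807  0.0051]
(406, 239) [ 6.397e-01 -2.730e-01  3.000e-04]
(418, 307) [ 0.4859 -0.2778  0.0665]
(409, 272) [ 0.5562 -0.2591  0.0879]
(235, 212) [0.6938 0.0988 0.0757]
(272, 218) [0.6759 0.0185 0.0868]
(410, 172) [ 0.7937 -0.2895  0.0104]
(290, 276) [ 0.557  -0.0152  0.056 ]
(265, 276) [0.56   0.0403 0.0375]
(318, 270) [ 0.5674 -0.0745  0.0647]
320 [ 0.469  0.238 -0.002]
335 [ 0.436  0.237 -0.003]
345 [ 0.414  0.237 -0.003]
348 [ 0.408  0.236 -0.001]
352 [ 0.399  0.236 -0.   ]
```

```bash
cat >> h.py <<'E'
BX=np.array([.5116,-.0238,0]); YAW=np.radians(10.7)
bx=np.array([np.cos(YAW),np.sin(YAW),0]); by=np.array([-np.sin(YAW),np.cos(YAW),0])
def Rt(a=0,yaw=YAW):
    """tool down, closing along box x, tilted a deg so that it points towards box -y"""
    c,s=np.cos(yaw),np.sin(yaw)
    return np.array([[-s,c,0],[c,s,0],[0,0,-1.]])@R.from_euler("y",-a,degrees=True).as_matrix()
def to(g,a=0,yaw=YAW,z0=None):
    """print turn(deg), shift(mm) to bring the GRASP point to g with tilt a"""
    s=arm.get_state(); C=R.from_rotvec(s["tool_rot"]).as_matrix(); T=Rt(a,yaw)
    p=np.array(g)+T[:,2]*arm.grip_depth
    print("turn",np.degrees(R.from_matrix(C.T@T).as_rotvec()).round(1),"shift",(C.T@(p-s["eef_pos"])*1000).round(1))
E
python3 - <<'E'
from h import *
to([.4765,.0148,.24])
E
```

```text
turn [-0.1  0.  57.5] shift [-437.1 -434.2    1.3]
```

```bash
python3 -m inch '[[[0,0,57.5],[-437,-434,0],70],[[0,0,57.5],[-437,-434,0],70],[[0,0,57.5],[-437,-434,0],70],[[0,0,57.5],[-437,-434,0],70],[[0,0,57.5],[-437,-434,0],70],[[0,0,57.5],[-437,-434,0],70],[[0,0,57.5],[-437,-434,0],70],[[0,0,57.5],[-437,-434,0],70]]'
python3 - <<'E'
from h import *
s=arm.get_state();print(s["joint_positions"])
to([.4765,.0148,.24])
E
```

```text
time_s: 1.15
eef_pos: [0.431, 0.1198, 0.2228]
tool_rot: [2.003, 2.419, 0.001]
force: [0.9, 1.3, 0.5]
gripper_width: 0.704
grip_force: 0.0
[2.44464040e-01 1.58562855e-01 2.00720015e+00 3.86838593e-05
 9.75295960e-01 5.68712580e-02]
turn [ 0. -0.  0.] shift [-111.6   25.1    1.5]
```

```bash
python3 -m inch '[[[0,0,0],[-111,25,0],70],[[0,0,0],[-111,25,0],70],[[0,0,0],[-111,25,0],70],[[0,0,0],[-111,25,0],70]]'
python3 - <<'E'
from h import *
f=grab("wrist"); save(f,"w1.png"); P=cloud(f)
p=P.reshape(-1,3); z=p[:,2]
c=p[(z>.122)&(z<.14)&(abs(p[:,0]-.476)<.05)&(abs(p[:,1]-.015)<.05)]; print(len(c),c.mean(0),cv2.minEnclosingCircle((c[:,:2]*1000).astype(np.float32)))
f=grab("top");P=cloud(f).reshape(-1,3)
to([.4765,.0148,.085])
E
```

```text
time_s: 1.65
eef_pos: [0.4753, 0.0174, 0.2224]
tool_rot: [-2.004, -2.418, 0.001]
force: [0.6, 0.1, -0.0]
gripper_width: 0.699
grip_force: 0.0
2932 [0.47721134 0.01899579 0.13091252] ((477.449951171875, 17.694013595581055), 24.336931228637695)
turn [-0.  -0.   0.1] shift [ -3.7   0.8 156.2]
```

View pics/w1.png

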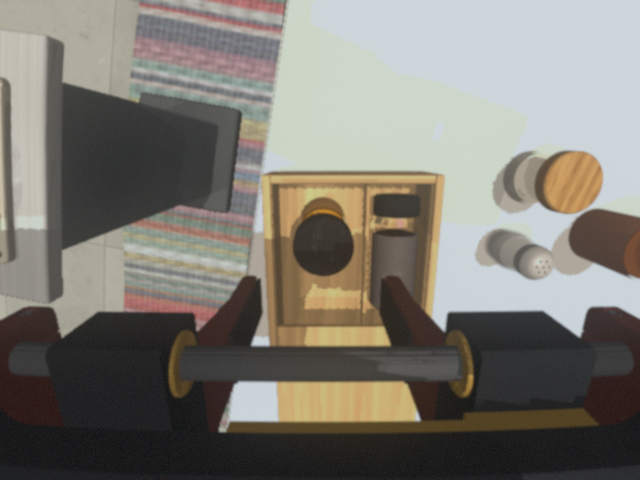

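The wrist view shows the cap at (323,245), about (0.477, 0.017) in the world. The box walls are aligned with the image, and the fingers straddle the jar along box x. Descending.

```bash
python3 -m inch '[[[0,0,0],[-1,1,60],70],[[0,0,0],[-1,1,110],70],[[0,0,0],[-1,1,145],70],[[0,0,0],[-1,1,154],70],[[0,0,0],[-1,1,154],70],[[0,0,0],[-1,1,154],30],[[0,0,0],[-1,1,154],30],[[0,0,0],[-1,1,154],30]]'
python3 -m inch '[[[0,0,0],[0,0,0],30],[[0,0,0],[0,0,0],30],[[0,0,0],[0,0,0],30]]'
```

```text
time_s: 2.75
eef_pos: [0.4779, 0.0166, 0.07]
tool_rot: [2.003, 2.418, 0.003]
force: [-0.5, 1.6, 8.3]
gripper_width: 0.559
grip_force: 30.0
time_s: 3.12
eef_pos: [0.4779, 0.0166, 0.07]
tool_rot: [2.003, 2.418, 0.003]
force: [-1.6, 1.1, 7.6]
gripper_width: 0.554
grip_force: 30.0
```

```bash
python3 -m inch '[[[0,0,0],[0,0,-15],30],[[0,0,0],[0,0,-40],30],[[0,0,0],[0,0,-75],30],[[0,0,0],[0,0,-100],30],[[0,0,0],[0,0,-110],30],[[0,0,0],[0,0,-110],30]]'
python3 -m inch '[[[0,0,0],[25,8,0],30],[[0,0,0],[60,20,0],30],[[0,0,0],[100,32,0],30],[[0,0,0],[140,45,0],30],[[0,0,0],[165,52,0],30],[[0,0,0],[176,56,0],30],[[0,0,0],[176,56,0],30],[[0,0,0],[176,56,0],30]]'
python3 - <<'E'
from h import *
f=grab("scene"); save(f,"s2.png")
E
```

```text
time_s: 3.88
eef_pos: [0.4772, 0.0165, 0.1793]
tool_rot: [2.003, 2.419, 0.001]
force: [-0.3, -0.6, -2.0]
gripper_width: 0.552
grip_force: 30.0
time_s: 4.88
eef_pos: [0.4988, 0.1989, 0.1783]
tool_rot: [-2.004, -2.419, 0.002]
force: [0.5, -0.1, -1.7]
gripper_width: 0.559
grip_force: 30.0
```

View pics/s2.png

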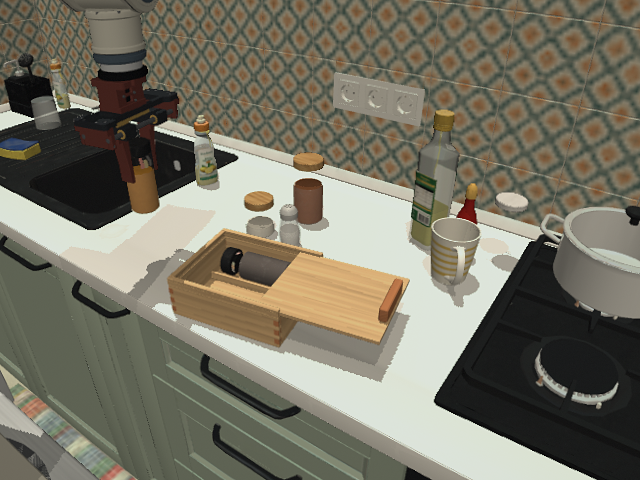

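The scene view shows the jar held upright at (145,190), clear of the box and over free worktop. I'll lower it until it touches.

```bash
python3 -m inch '[[[0,0,0],[0,0,40],30],[[0,0,0],[0,0,80],30],[[0,0,0],[0,0,100],30],[[0,0,0],[0,0,107],30],[[0,0,0],[0,0,110],30],[[0,0,0],[0,0,110],30]]'
python3 -m inch '[[[0,0,0],[0,0,1],30],[[0,0,0],[0,0,2],30],[[0,0,0],[0,0,2],30]]'
```

```text
time_s: 5.68
eef_pos: [0.4998, 0.1999, 0.0694]
tool_rot: [2.004, 2.419, 0.002]
force: [0.2, 0.0, -2.1]
gripper_width: 0.556
grip_force: 30.0
time_s: 6.05
eef_pos: [0.4992, 0.1999, 0.0669]
tool_rot: [2.004, 2.42, 0.0]
force: [0.2, 0.7, -1.9]
gripper_width: 0.553
grip_force: 30.0
```

```bash
python3 -m inch '[[[0,0,0],[0,0,1],30],[[0,0,0],[0,0,2],30],[[0,0,0],[0,0,2],30]]'
python3 -m inch '[[[0,0,0],[0,0,1],30],[[0,0,0],[0,0,1],30]]'
```

```text
time_s: 6.42
eef_pos: [0.4991, 0.1998, 0.0645]
tool_rot: [-2.004, -2.42, 0.0]
force: [-0.9, -0.4, -1.7]
gripper_width: 0.558
grip_force: 30.0
time_s: 6.68
eef_pos: [0.4992, 0.1999, 0.0641]
tool_rot: [2.004, 2.42, 0.0]
force: [-2.3, 0.4, 4.8]
gripper_width: 0.556
grip_force: 30.0
```

```bash
python3 -m inch '[[[0,0,0],[0,0,0],65],[[0,0,0],[0,0,0],85],[[0,0,0],[0,0,0],85],[[0,0,0],[0,0,-20],85],[[0,0,0],[0,0,-60],85],[[0,0,0],[0,0,-120],85],[[0,0,0],[0,0,-170],85],[[0,0,0],[0,0,-170],85]]'
python3 - <<'E'
from h import *
f=grab("top"); P=cloud(f).reshape(-1,3)
f=grab("wrist"); P=cloud(f).reshape(-1,3)
c=P[(P[:,2]>.112)&(P[:,2]<.14)&(abs(P[:,0]-.5)<.06)&(abs(P[:,1]-.2)<.06)]; print(len(c),c.mean(0),cv2.minEnclosingCircle((c[:,:2]*1000).astype(np.float32)))
print(arm.get_state()["joint_positions"])
for a in (40,75): to([.50+.2*-by[0]*-1,.2+.2*by[1],.25],a)
E
```

```text
time_s: 7.68
eef_pos: [0.5016, 0.2008, 0.2379]
tool_rot: [2.001, 2.416, 0.011]
force: [0.7, 0.5, -1.3]
gripper_width: 0.851
grip_force: 0.0
2633 [0.49889868 0.20246455 0.12475278] ((499.2354431152344, 200.92832946777344), 24.399330139160156)
[ 3.58720007e-01  2.81447964e-01  1.81405755e+00 -1.80752029e-05
  1.04550619e+00  1.71294508e-01]
turn [  0. -40.   0.] shift [188.    1.1  -1.9]
turn [  0.1 -75.    0. ] shift [181.9   1.1 -11.4]
```

```bash
python3 -m inch '[[[0,-10,0],[30,1,-10],85],[[0,-20,0],[70,1,-10],85],[[0,-30,0],[110,1,-10],85],[[0,-40,0],[150,1,-10],85],[[0,-50,0],[182,1,-10],85],[[0,-60,0],[182,1,-10],85],[[0,-70,0],[182,1,-10],85],[[0,-75,0],[182,1,-10],85]]'
python3 - <<'E'
from h import *
print(arm.get_state()["joint_positions"])
for a in (75,85,90): to([.499-.12*by[0]*-1*-1,.201+.12*by[1],.14],a)
E
```

```text
time_s: 8.78
eef_pos: [0.4651, 0.3786, 0.2396]
tool_rot: [1.231, 1.496, -0.96]
force: [-0.2, -0.3, 0.2]
gripper_width: 0.848
grip_force: 0.0
[ 1.00959833  0.89660708  1.29980915 -0.81767597  2.01314076  0.90805111]
turn [0.1 0.5 0.3] shift [ 79.1  44.5 110.6]
turn [ 0.1 -9.5  0.3] shift [ 75.8  44.4 110.3]
turn [  0.1 -14.5   0.3] shift [ 74.2  44.4 110. ]
```

```bash
python3 - <<'E'
from h import *
J=np.array([.499,.201,0])
for b,z,a in ((.12,.12,80),(.1,.07,80),(.0,.07,80)): to(J+b*by+[0,0,z],a)
E
```

```text
turn [ 0.1 -4.5  0.3] shift [ 99.1   0.8 107.5]
turn [ 0.1 -4.5  0.3] shift [142.5   1.  139.3]
turn [ 0.1 -4.5  0.3] shift [117.5   0.8 236.2]
```

```bash
python3 -m inch '[[[0,-2,0],[33,0,36],85],[[0,-4.5,0],[66,1,72],85],[[0,-4.5,0],[99,1,107],85],[[0,-4.5,0],[115,1,120],85],[[0,-4.5,0],[130,1,132],85],[[0,-4.5,0],[142,1,139],85],[[0,-4.5,0],[142,1,139],85],[[0,-4.5,0],[142,1,139],85]]'
python3 - <<'E'
from h import *
print(arm.get_state()["joint_positions"])
J=np.array([.499,.201,0])
to(J+[0,0,.07],80)
f=grab("scene"); save(f,"s3.png")
f=grab("wrist"); save(f,"w3.png"); P=cloud(f).reshape(-1,3)
c=P[(P[:,2]>.03)&(P[:,2]<.12)&(abs(P[:,0]-.5)<.04)&(abs(P[:,1]-.2)<.04)]; print(len(c),c.mean(0),c.min(0),c.max(0))
E
```

```text
time_s: 9.78
eef_pos: [0.4857, 0.2841, 0.0713]
tool_rot: [1.191, 1.437, -0.988]
force: [-0.2, 0.5, 0.1]
gripper_width: 0.851
grip_force: 0.0
[ 0.92036195  1.10266556  1.4132408  -0.85179308  1.80947055  1.10741421]
turn [ 0.1 -0.6 -0.1] shift [-14.3  -2.5 101.6]
6328 [0.49605985 0.21788414 0.07163131] [0.47447431 0.17684305 0.03000138] [0.52243604 0.22702733 0.11997211]
```

View pics/w3.png

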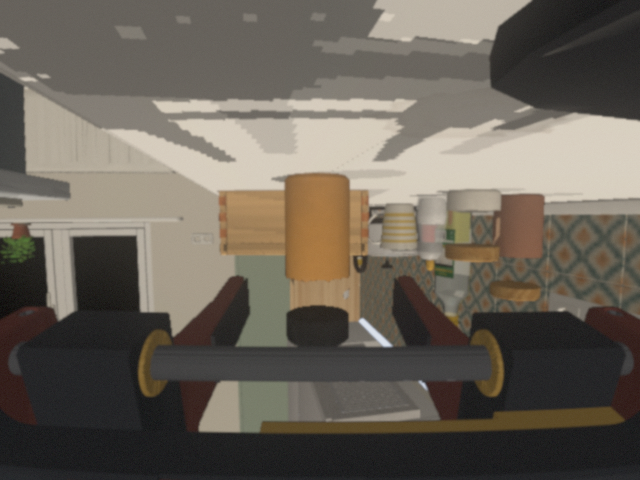

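View pics/s3.png

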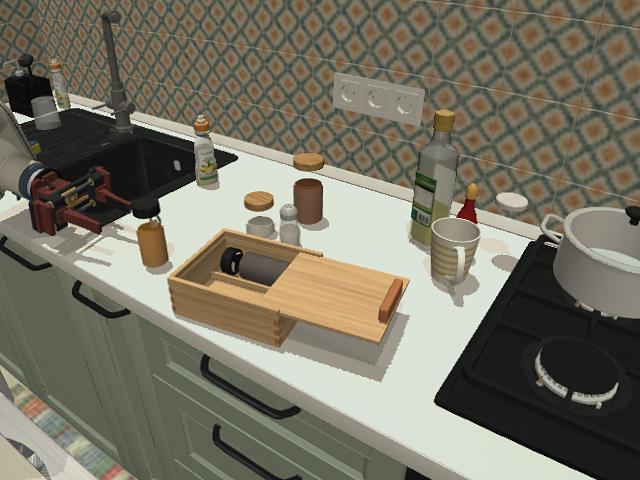

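The wrist view, taken upside down, shows the standing jar at (317,225), centred between the fingers. The scene view shows it upright at (151,240) with the gripper beside it. I'll check how far the camera clears the worktop, then go in.

```bash
python3 - <<'E'
from h import *
f=grab("wrist"); print(f["origin"],np.array(f["mount"])[:3,3])
J=np.array([.4985,.2015,0])
for z in (.07,.078):to(J+[0,0,z],80)
E
```

```text
[0.45373335 0.45301681 0.03158044] [ 7.06793234e-02  1.42188681e-04 -1.61754671e-01]
turn [ 0.1 -0.6 -0.1] shift [-14.2  -2.8 100.9]
turn [ 0.1 -0.6 -0.1] shift [-22.   -2.7  99.4]
```

```bash
python3 - <<'E'
from h import *
J=np.array([.4985,.2015,0])
for b in (.1,0):to(J+b*by+[0,0,.078],75)
E
python3 -m inch '[[[0,4.4,0],[-22,-2,0],85],[[0,4.4,0],[-22,-2,0],85],[[0,4.4,0],[-22,-2,0],85]]'
python3 - <<'E'
from h import *
J=np.array([.4985,.2015,0])
for b in (.1,0):to(J+b*by+[0,0,.078],75)
E
```

```text
turn [ 0.1  4.4 -0.1] shift [-2.1 -2.6  1. ]
turn [ 0.1  4.4 -0.1] shift [-20.4  -2.7  99.3]
time_s: 10.3
eef_pos: [0.4842, 0.2791, 0.0924]
tool_rot: [1.24, 1.496, -0.952]
force: [-0.6, 0.8, -0.4]
gripper_width: 0.847
grip_force: 0.0
turn [ 0.   0.1 -0. ] shift [19.4 -0.4  2. ]
turn [ 0.   0.1 -0. ] shift [-6.4 -0.5 98.7]
```

```bash
python3 -m inch '[[[0,0,0],[10,0,10],85],[[0,0,0],[10,0,30],85],[[0,0,0],[3,0,60],85],[[0,0,0],[-4,0,85],85],[[0,0,0],[-6,0,98],85],[[0,0,0],[-6,0,98],85],[[0,0,0],[-6,0,98],85]]'
python3 -m inch '[[[0,0,0],[0,0,0],70],[[0,0,0],[0,0,0],30],[[0,0,0],[0,0,0],30],[[0,0,0],[0,0,0],30],[[0,0,0],[0,0,0],30],[[0,0,0],[0,0,0],30]]'
python3 - <<'E'
from h import *
to([.4985,.2015,.078],75)
E
```

```text
time_s: 11.18
eef_pos: [0.5022, 0.1849, 0.0726]
tool_rot: [1.24, 1.497, -0.952]
force: [-0.5, 0.3, -0.4]
gripper_width: 0.847
grip_force: 0.0
time_s: 11.92
eef_pos: [0.5021, 0.1845, 0.0728]
tool_rot: [1.24, 1.497, -0.953]
force: [-0.9, 1.0, 0.2]
gripper_width: 0.552
grip_force: 30.0
turn [0.  0.1 0. ] shift [-0.5 -0.4  0.5]
```

```bash
python3 -m inch '[[[0,0,0],[-10,0,-3],30],[[0,0,0],[-35,0,-9],30],[[0,0,0],[-75,0,-20],30],[[0,0,0],[-116,0,-31],30],[[0,0,0],[-155,0,-41],30],[[0,0,0],[-174,0,-46],30],[[0,0,0],[-174,0,-46],30]]'
python3 - <<'E'
from h import *
# box check from the top camera
P=cloud(grab("top")).reshape(-1,3); q=(P-BX)@np.stack([bx,by,[0,0,1]],1)
m=(q[:,2]>.0705)&(q[:,2]<.076)&(abs(q[:,0])<.1)&(abs(q[:,1])<.11)
print(np.percentile(q[m],[1,99],axis=0)); 
l=q[(q[:,2]>.05)&(q[:,2]<.06)&(abs(q[:,0]-.05)<.03)&(q[:,1]>-.05)&(q[:,1]<.09)];print("lying top",l.mean(0),l.min(0),l.max(0))
G=BX-.0285*bx+.004*by
for z,a in ((.25,-15),(.0305,-15)): to(G+[0,0,z],a)
print(G,arm.get_state()["eef_pos"])
E
```

```text
time_s: 12.8
eef_pos: [0.5024, 0.1843, 0.2535]
tool_rot: [1.242, 1.497, -0.95]
force: [-0.7, 0.1, -2.8]
gripper_width: 0.549
grip_force: 30.0
[[-0.08350686 -0.09645766  0.07055854]
 [ 0.08227671  0.09714282  0.07523734]]
lying top [0.05148118 0.00926172 0.05310926] [ 0.02005618 -0.04973249  0.05002527] [0.07762183 0.0897913  0.05990577]
turn [ 0.  90.1  0. ] shift [-31.1 -57.8 195.6]
turn [ 0.  90.1  0. ] shift [181.  -57.8 252.3]
[ 0.48285287 -0.02516105  0.        ] [0.50202181 0.18395555 0.2523505 ]
```

```bash
python3 -m inch '[[[0,10,0],[-4,-7,24],30],[[0,20,0],[-8,-14,48],30],[[0,30,0],[-12,-21,72],30],[[0,40,0],[-16,-28,96],30],[[0,50,0],[-20,-35,120],30],[[0,60,0],[-24,-43,145],30],[[0,70,0],[-28,-50,170],30],[[0,80,0],[-31,-58,195],30]]'
python3 - <<'E'
from h import *
G=BX-.0285*bx+.004*by
to(G+[0,0,.15],-15)
E
```

```text
time_s: 13.85
eef_pos: [0.4813, -0.0203, 0.2318]
tool_rot: [-1.958, -2.364, -0.09]
force: [0.2, -0.2, -3.1]
gripper_width: 0.549
grip_force: 30.0
turn [0.  9.8 0. ] shift [-9.3  0.6 99.4]
```

```bash
python3 -m inch '[[[0,5,0],[-5,0,30],30],[[0,9.8,0],[-9,0,60],30],[[0,9.8,0],[-9,0,90],30],[[0,9.8,0],[-9,0,99],30],[[0,9.8,0],[-9,0,99],30],[[0,9.8,0],[-9,0,99],30]]'
python3 - <<'E'
from h import *
G=BX-.0285*bx+.004*by
for z in (.15,.06,.036,.03): to(G+[0,0,z],-15)
f=grab("scene"); save(f,"s4.png"); 
P=cloud(grab("top")).reshape(-1,3); q=(P-BX)@np.stack([bx,by,[0,0,1]],1)
E
```

```text
time_s: 14.6
eef_pos: [0.4824, -0.02, 0.1339]
tool_rot: [-1.871, -2.261, -0.242]
force: [-0.0, -0.7, -0.5]
gripper_width: 0.551
grip_force: 30.0
turn [0.  0.3 0.1] shift [-0.8 -0.5  1.8]
turn [0.  0.3 0.1] shift [-23.6  -0.6  88.9]
turn [0.  0.3 0.1] shift [-29.7  -0.7 112.1]
turn [0.  0.3 0.1] shift [-31.2  -0.7 117.9]
```

View pics/s4.png

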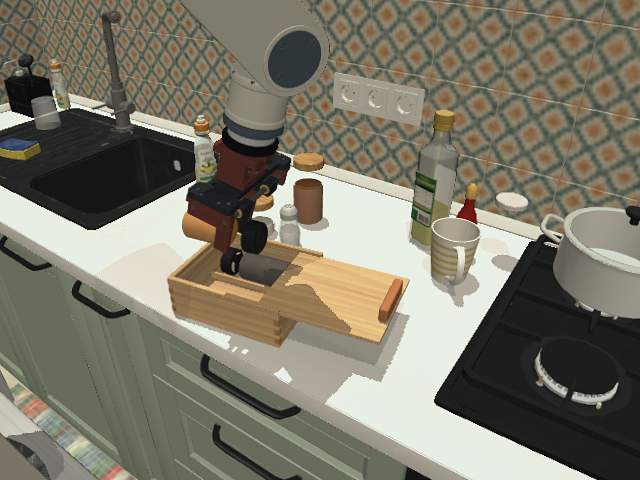

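The scene view shows the jar held level along the box at (225,228), with the lane clear beneath it. Lowering.

```bash
python3 -m inch '[[[0,0,0],[-8,0,30],30],[[0,0,0],[-16,0,60],30],[[0,0,0],[-22,0,82],30],[[0,0,0],[-26,0,97],30],[[0,0,0],[-28,0,104],30],[[0,0,0],[-29,0,110],30],[[0,0,0],[-29,0,110],30]]'
python3 - <<'E'
from h import *
G=BX-.0285*bx+.004*by
for z in (.036,.03): to(G+[0,0,z],-15)
E
```

```text
time_s: 15.58
eef_pos: [0.4821, -0.0203, 0.0195]
tool_rot: [-1.872, -2.26, -0.242]
force: [-0.7, -0.4, -1.7]
gripper_width: 0.553
grip_force: 30.0
turn [0.  0.3 0. ] shift [-0.5 -0.1  1.5]
turn [0.  0.3 0. ] shift [-2.  -0.1  7.3]
```

```bash
python3 -m inch '[[[0,0,0],[0,0,2],30],[[0,0,0],[-1,0,4],30],[[0,0,0],[-1,0,5],30],[[0,0,0],[-1,0,5],30]]'
python3 -m inch '[[[0,0,0],[0,0,1],30],[[0,0,0],[0,0,2],30],[[0,0,0],[0,0,2],30]]'
```

```text
time_s: 16.08
eef_pos: [0.4818, -0.02, 0.0143]
tool_rot: [-1.872, -2.26, -0.241]
force: [-0.6, 0.4, -1.8]
gripper_width: 0.555
grip_force: 30.0
time_s: 16.45
eef_pos: [0.482, -0.0199, 0.0138]
tool_rot: [-1.871, -2.26, -0.242]
force: [-4.6, -5.0, 18.0]
gripper_width: 0.552
grip_force: 30.0
```

```bash
python3 -m inch '[[[0,0,0],[0,0,-1.5],30],[[0,0,0],[0,0,-1.5],30],[[0,0,0],[0,0,-1.5],58],[[0,0,0],[0,0,-1.5],62],[[0,0,0],[0,0,-1.5],66],[[0,0,0],[0,0,-1.5],66]]'
python3 - <<'E'
from h import *
f=grab("wrist"); save(f,"w5.png")
s=arm.get_state(); C=R.from_rotvec(s["tool_rot"]).as_matrix(); print("up in tool",(C.T@[0,0,1]).round(3))
E
```

```text
time_s: 17.2
eef_pos: [0.4818, -0.0199, 0.0138]
tool_rot: [-1.872, -2.26, -0.241]
force: [-0.3, 0.6, -0.4]
gripper_width: 0.661
grip_force: 0.0
up in tool [ 0.254 -0.    -0.967]
```

View pics/w5.png

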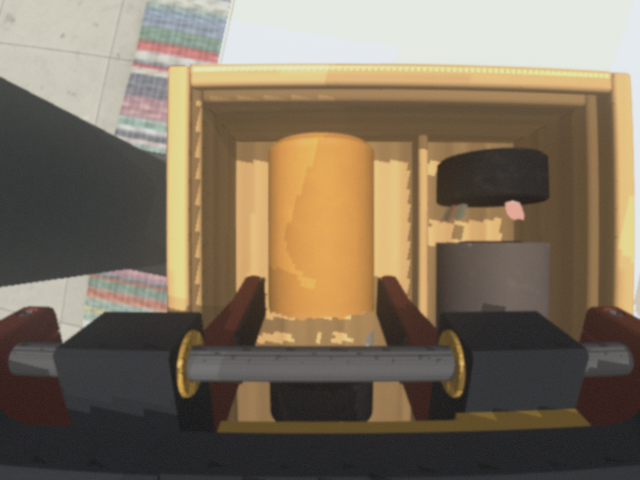

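The wrist view shows the jar (318,225) lying in the free lane, parallel to the divider, with the fingers open on both sides. Backing straight up.

```bash
python3 -m inch '[[[0,0,0],[4,0,-15],66],[[0,0,0],[11,0,-40],66],[[0,0,0],[23,0,-87],66],[[0,0,0],[34,0,-130],40],[[0,0,0],[43,0,-164],0],[[0,0,0],[43,0,-164],0],[[0,0,0],[43,0,-164],0]]'
python3 - <<'E'
from h import *
f=grab("top"); P=cloud(f).reshape(-1,3); q=(P-BX)@np.stack([bx,by,[0,0,1]],1)
f=grab("wrist"); P=cloud(f).reshape(-1,3); q2=(P-BX)@np.stack([bx,by,[0,0,1]],1)
for q in (q,q2):
  l=q[(q[:,2]>.045)&(q[:,2]<.062)&(abs(q[:,0]+.028)<.025)&(q[:,1]>-.055)&(q[:,1]<.09)]
  print(len(l),l.min(0),l.max(0),l.mean(0)) if len(l) else print(0)
  for y in (-.03,0,.03,.06):
    m=l[abs(l[:,1]-y)<.006]; print(y,len(m),np.percentile(m[:,2],97) if len(m) else None)
  k=q[(q[:,2]>.086)&(q[:,2]<.096)&(q[:,1]<-.2)&(q[:,1]>-.28)&(abs(q[:,0])<.06)]; print("pull",len(k),k.mean(0) if len(k) else 0)
print(arm.get_state()["joint_positions"])
# pre-push: TCP z .075 above lid, 40 behind the pull
for y,z in ((-.29,.2),(-.29,.077),(-.29+.03,.077)): to(BX+y*by+[0,0,z+arm.grip_depth],0)
E
```

```text
time_s: 18.12
eef_pos: [0.4814, -0.0199, 0.1834]
tool_rot: [-1.872, -2.26, -0.241]
force: [-0.3, -0.5, -0.2]
gripper_width: 0.246
grip_force: 0.0
99 [-0.05162348  0.06195889  0.04517932] [-0.00329619  0.08999651  0.06167574] [-0.02359716  0.07709414  0.05171067]
-0.03 0 None
0 0 None
0.03 0 None
0.06 7 0.05175482326385073
pull 265 [-0.00069418 -0.23952651  0.09017167]
4372 [-0.04896501 -0.04318301  0.04501432] [-0.00729279  0.08176158  0.05779531] [-0.02826984  0.02990972  0.05279639]
-0.03 450 0.056568469370139075
0 0 None
0.03 567 0.05640619373210953
0.06 581 0.05643943910082816
pull 0 0
[-0.21670529  0.31985297  1.93068041  0.27828397  1.01379158 -0.56619805]
turn [ -0.1 -14.7   0. ] shift [-285.3   29.2  -93.3]
turn [ -0.1 -14.7   0. ] shift [-316.6   29.4   25.6]
turn [ -0.1 -14.7   0. ] shift [-287.6   29.4   33.3]
```

```bash
python3 -m inch '[[[0,-7,0],[-50,5,-20],0],[[0,-14.7,0],[-100,10,-40],0],[[0,-14.7,0],[-150,15,-60],0],[[0,-14.7,0],[-200,20,-80],0],[[0,-14.7,0],[-245,29,-93],0],[[0,-14.7,0],[-285,29,-93],0],[[0,-14.7,0],[-285,29,-93],0],[[0,-14.7,0],[-285,29,-93],0]]'
python3 - <<'E'
from h import *
print(arm.get_state()["gripper_width"])
for y,z in ((-.29,.077),(-.26,.077),(-.11,.077)): to(BX+y*by+[0,0,z+arm.grip_depth],0)
E
```

```text
time_s: 19.23
eef_pos: [0.5652, -0.3078, 0.1996]
tool_rot: [-2.002, -2.417, 0.0]
force: [-0.2, -0.3, 0.1]
gripper_width: 0.008
grip_force: 0.0
0.007938983620021043
turn [-0.1 -0.1  0. ] shift [ -1.3   0.3 122.5]
turn [-0.1 -0.1  0. ] shift [ 28.7   0.3 122.6]
turn [-0.1 -0.1  0. ] shift [178.7   0.4 122.9]
```

```bash
python3 -m inch '[[[0,0,0],[-2,0,50],0],[[0,0,0],[-2,0,95],0],[[0,0,0],[-2,0,120],0],[[0,0,0],[-2,0,122],0],[[0,0,0],[10,0,122],0],[[0,0,0],[22,0,122],0],[[0,0,0],[32,0,122],0],[[0,0,0],[42,0,122],0]]'
python3 -m inch '[[[0,0,0],[15,0,0],0],[[0,0,0],[30,0,0],0],[[0,0,0],[45,0,0],0],[[0,0,0],[60,0,0],0],[[0,0,0],[75,0,0],0],[[0,0,0],[90,0,0],0],[[0,0,0],[100,0,0],0],[[0,0,0],[100,0,0],0]]'
python3 - <<'E'
from h import *
s=arm.get_state(); print((np.array(s["eef_pos"])-BX)@by)
f=grab("top"); P=cloud(f).reshape(-1,3); q=(P-BX)@np.stack([bx,by,[0,0,1]],1)
l=q[(q[:,2]>.062)&(q[:,2]<.0695)&(abs(q[:,0])<.07)&(q[:,1]<-.1)];print("lid outer",np.percentile(l[:,1],1) if len(l) else 0)
E
```

```text
time_s: 20.23
eef_pos: [0.5588, -0.2669, 0.08]
tool_rot: [2.002, 2.418, 0.0]
force: [1.0, -1.5, 1.4]
gripper_width: 0.001
grip_force: 0.9
time_s: 21.22
eef_pos: [0.5388, -0.1679, 0.0787]
tool_rot: [-2.002, -2.419, 0.001]
force: [-0.5, 0.4, -0.3]
gripper_width: 0.003
grip_force: 0.0
-0.1466861336129759
lid outer -0.12280773433344096
```

```bash
python3 -m inch '[[[0,0,0],[10,0,0],0],[[0,0,0],[18,0,0],0],[[0,0,0],[24,0,0],0],[[0,0,0],[29,0,0],0],[[0,0,0],[33,0,0],0],[[0,0,0],[33,0,0],0]]'
python3 -m inch '[[[0,0,0],[2,0,0],0],[[0,0,0],[4,0,0],0],[[0,0,0],[6,0,0],0],[[0,0,0],[6,0,0],0]]'
```

```text
time_s: 22.02
eef_pos: [0.5333, -0.1362, 0.079]
tool_rot: [-2.003, -2.419, -0.0]
force: [-0.6, -0.3, 0.4]
gripper_width: 0.006
grip_force: 0.0
time_s: 22.52
eef_pos: [0.5324, -0.1305, 0.079]
tool_rot: [-2.004, -2.419, -0.0]
force: [0.6, -0.1, -0.1]
gripper_width: 0.005
grip_force: 0.1
```

```bash
python3 -m inch '[[[0,0,0],[2,0,0],0],[[0,0,0],[4,0,0],0],[[0,0,0],[5,0,0],0],[[0,0,0],[5,0,0],0]]'
python3 -m inch '[[[0,0,0],[1,0,0],0],[[0,0,0],[2,0,0],0],[[0,0,0],[2,0,0],0]]'
python3 -m inch '[[[0,0,0],[1,0,0],0],[[0,0,0],[2,0,0],0],[[0,0,0],[2,0,0],0]]'
python3 - <<'E'
from h import *
f=grab("top"); save(f,"t6.png")
s=arm.get_state(); print((np.array(s["eef_pos"])-BX)@by)
P=cloud(f).reshape(-1,3); q=(P-BX)@np.stack([bx,by,[0,0,1]],1)
k=q[(q[:,2]>.084)&(q[:,2]<.096)&(abs(q[:,1]+.09)<.03)&(abs(abs(q[:,0])-.027)<.01)]; print(np.percentile(k,[3,50,97],axis=0))
E
```

```text
time_s: 23.02
eef_pos: [0.5317, -0.1271, 0.0791]
tool_rot: [2.002, 2.419, -0.002]
force: [-0.4, -9.4, -2.3]
gripper_width: 0.005
grip_force: 4.6
time_s: 23.4
eef_pos: [0.5318, -0.1269, 0.0792]
tool_rot: [1.999, 2.418, -0.004]
force: [-0.6, -19.5, -3.2]
gripper_width: 0.006
grip_force: 9.6
time_s: 23.78
eef_pos: [0.5318, -0.1268, 0.0793]
tool_rot: [1.997, 2.417, -0.006]
force: [0.2, -30.3, -5.4]
gripper_width: 0.004
grip_force: 14.6
-0.10496256964464284Traceback (most recent call last):
  File "<stdin>", line 5, in <module>
    return _quantile_unchecked(
        a, q, axis, out, overwrite_input, method, keepdims, weights)
    return _ureduce(a,
                    func=_quantile_ureduce_func,
    ...<5 lines>...
                    overwrite_input=overwrite_input,
                    method=method)
    r = func(a, **kwargs)
    result = _quantile(arr,
                       quantiles=q,
    ...<2 lines>...
                       out=out,
                       weights=wgt)
    slices_having_nans = np.isnan(arr[-1, ...])
                                  ~~~^^^^^^^^^
IndexError: index -1 is out of bounds for axis 0 with size 0
```

Hard stop reached, matching the predicted closed position. I'll retreat and check.

```bash
python3 -m inch '[[[0,0,0],[-6,0,0],0],[[0,0,0],[-15,0,0],0],[[0,0,0],[-25,0,-20],0],[[0,0,0],[-40,0,-70],0],[[0,0,0],[-60,0,-120],0],[[0,0,0],[-120,0,-150],0],[[0,0,0],[-160,0,-150],0],[[0,0,0],[-160,0,-150],0]]'
python3 - <<'E'
from h import *
f=grab("top"); save(f,"t7.png")
P=cloud(f).reshape(-1,3); q=(P-BX)@np.stack([bx,by,[0,0,1]],1)
k=q[(q[:,2]>.084)&(q[:,2]<.096)&(abs(q[:,1]+.09)<.04)&(abs(q[:,0])<.05)]; print("pull",k.mean(0) if len(k) else 0)
f=grab("scene"); save(f,"s7.png")
E
```

```text
time_s: 24.82
eef_pos: [0.561, -0.2814, 0.2295]
tool_rot: [2.006, 2.416, 0.001]
force: [-0.1, 0.4, 0.5]
gripper_width: 0.006
grip_force: 0.0
pull [-0.00043631 -0.08948823  0.08985346]
```

View pics/s7.png

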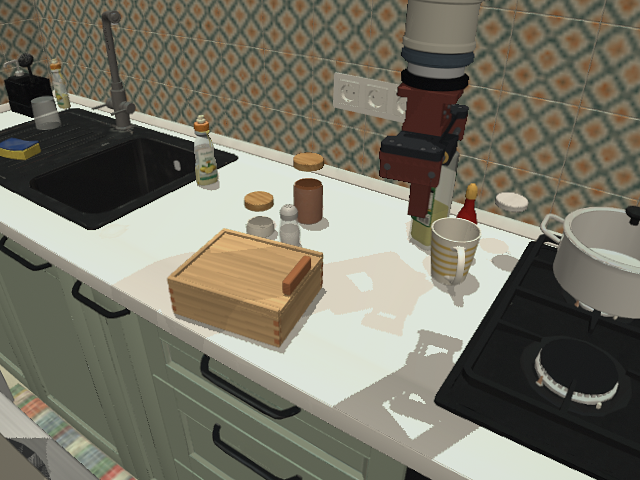

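View pics/t7.png

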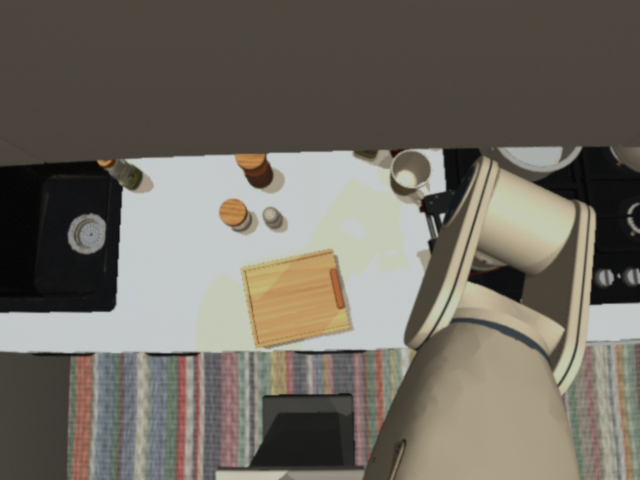

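Both views show the lid fully shut, with the pull at (337,288) in the top view. The bystanders have not moved and the arm is clear.

```bash
python3 -c "
from cell import arm
print(arm.job_done())"
```

```text
the job is handed in; nothing more can be done
None
```

The jar was lifted out, set down on the worktop and released, then taken again across its body and laid flat in the free lane; the lid is pushed to its stop, the other things haven't moved, and the job was handed in at about 25 s (no verdict was returned).

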